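# Bring the filter wheel to its mark and lock it

## Task

Lock the filter wheel in its home position so that it cannot drift during the recording: turn the wheel by the friction of a light fingertip on its rubber rim, never clamping or leaning on it, until its red mark stands at the top, and let go. Then take the red-flagged lock pin and push it gently through the hole in the front plate into the wheel's slot, fully home with the flag against the plate, and leave it there. Do not disturb the things standing around.

Things in the scene. Friction and masses are not known exactly. Their poses are not given: they have to be found in the camera images.
- stand: Filter-wheel stand, fixed to the table: black base 110 x 150 x 12 mm and housing, front (its -x) towards the robot, yaw up to 0.3 rad. Origin: centre of the underside on the table; x rearward, y left, z up. In its frame (mm) the housing (x -38 to 34, y -70 to 70) ends at z = 90, the rear plate's tab (x 24 to 34, y -25 to 25) at 107, the front tongue (x -38 to -22, y -30 to 30) at 132.
- axle (a point): Point on the wheel's axle, in the middle of the rim's width: x = 7, y = 0, z = 82 mm in the stand's frame. The axle runs along the stand's x.
- wheel: Upright wheel, origin on its axle at stand x = 0, z = 82 mm. Rim: black rubber tread, 60 mm radius, 22 mm wide, fixed 2 mm off centre (to which side must be felt), so its surface rises and falls as it turns. Spins freely both ways without end, with a light drag (0.05 N m), and stays where it is left.
- rim_top (a point): Nominal top of the rim, in the middle of its width: x = 7, y = 0, z = 142 mm in the stand's frame; the tread is really up to 2 mm higher or lower. It is stiff (10 to 20 N per mm pressed in). 3 to 10 N of pressing turn the wheel; the bearing takes at most 25 N from the fingers or the pin. Touching down at 5 mm/s with a force stop is safe.
- mark (a point): The red mark, a 6 mm line over the tread and down the front of the rim; the point lies on the rim's front, 55 mm from the axle, at stand x = -4 mm. It starts in the lower half, hidden by the housing. At the top it is at y = 0, z = 137 mm in the stand's frame. The wheel's only slot lies on the same radius: 13 mm wide, 16 mm deep, open to the front.
- pin_hole (a point): Centre of the mouth of the lock-pin hole, in the tongue's front face: x = -38, y = 0, z = 120 mm in the stand's frame. Diameter 11.6 mm, straight through the 16 mm plate along the stand's x. The wheel's slot lies 2 mm behind the plate when the mark is at the top; the pin's taper pulls in a wheel up to 4 mm off there.
- lock_pin: Loose pin, 50 g, lying flat: red plastic flag 30 (x) x 26 (y) x 14 (z) mm and a steel shaft along +x, 10 mm thick, 34 mm long, its last 6 mm tapering to 4 mm. Origin: centre of the flag's underside; shaft axis 7 mm above it. Shaft points away from the robot (yaw up to 0.5). Grip the flag across its 26 mm. Home: flag's front on the plate, tip 34 mm behind the hole's mouth.
- pin_tip (a point): Tip of the lock pin's shaft, on its axis, 49 mm from the pin's origin along its x.
- optical_post: Bystander: steel post 13 x 108 mm lying right of the pin (not the pin). Origin: centre of underside.
- table_clamp: Bystander: black slotted clamp 24 x 72 x 16 mm, left. Origin: centre of underside.
- vial_clear: Bystander: clear vial, 23 mm wide, 49 mm tall, left. Origin: centre of underside.
- vial_brown: Bystander: brown vial with black cap, 25 mm wide, 55 mm tall, left. Origin: centre of underside.
- oil_bottle: Bystander: tan dropper bottle, 23 mm wide, 75 mm tall, left. Origin: centre of underside.
- petri: Bystander: flat clear dish, 39 mm wide, 12 mm tall, left front. Origin: centre of underside.
- fuse_tube: Bystander: white tube with yellow cap, 13 x 60 mm, lying at the left front. Origin: centre of underside.
Not all that is in view belongs to the job. Of the things shaped like the lock_pin, the red one is meant.

How it is judged (in metres and radians):
On the way:
1. the red mark stands at the top (within 5 mm), the wheel still and let go (y of mark in the frame of stand between -0.005 and 0.005 m and z of mark in the frame of stand above 0.12 m and contact force between the fingers and wheel below 0.05 N and angular speed of wheel below 0.1 rad/s), for 0.2 s.
At the end, for the whole second after the job is handed in: The mark is at the top within 5 mm and the wheel still; the pin rests in the hole and the slot, level and square to the plate, home to within 4 mm (tip at least 30 mm behind the hole's mouth), released and at rest (y of mark in the frame of stand between -0.005 and 0.005 m and z of mark in the frame of stand above 0.12 m and angular speed of wheel below 0.1 rad/s and x of pin_tip in the frame of stand above -0.008 m and distance between pin_tip and pin_hole below 0.037 m and y of pin_tip in the frame of stand between -0.004 and 0.004 m and angle between the x axis of lock_pin and the x axis of stand, either way round below 0.12 rad and linear speed of lock_pin below 0.02 m/s); the robot touches nothing.
It fails at once if the wheel pressed with more than 25 N by the fingers (clamped or leaned on) (contact force between the fingers and wheel above 25 N).
It fails at once if the pin rammed against the wheel with more than 25 N (contact force between lock_pin and wheel above 25 N).
It fails at once if a thing standing around moved by more than 15 mm (distance of any of optical_post, table_clamp, vial_clear, vial_brown, oil_bottle, petri, fuse_tube from where it was at the start of the episode above 0.015 m).
It also fails if it takes over 70 s, if anything falls off the work surface, if the arm or the gripper's body presses on something with over 40 N, if the wrist force passes 120 N, or if a joint passes its speed limit or range.

## Robot

A 6-joint arm with a two-finger parallel gripper is mounted at the origin on a cart in front of the work surface, level with it; the furniture and walls round the work are solid. World frame = base frame: x ahead of the robot, y to its left, z up, the work surface at z = 0. Lengths are in m, angles in degrees, forces in N, time in s.
With the tool pointing down it reaches from about 0.4 to 0.825 m from the base axis. Payload 7 kg.
Tool frame: the origin (TCP) lies on the centre line of the jaws, within the pads' length; the fingertips stand 22 mm ahead of it and the grasp point (between the pads) lies 3 mm ahead of it; z points along the fingers, y is the line along which they close (so a half turn about z gives the same grasp; the last joint's range is limited). The gripper opens to 88 mm and grips with 3 to 60 N. Pads are 19 mm wide; open, the fingers measure 130 mm over their backs; the gripper's body (78 mm by 193 mm) begins 47 mm behind the grasp point.
Start: joints at [93.283, 20.546, 0.682, 0, -70.136, -16.507], TCP at [0.154, 0.657, 0.249] pointing down, gripper open.
Joint ranges: [-176.03, 176.03], [-82.01, 121.73], [-58.28, 71.71], [-173.87, 95.51], [-174.79, -0.11], [-173.66, 173.66]. Speed limits (degrees/s): [136.94, 136.94, 172.46, 180, 180, 180].

## Interface

Orientations are given as [roll, pitch, yaw] about the fixed x, y, z axes, in that order (R = Rz(yaw) Ry(pitch) Rx(roll)).
In Python, from plant import get_state, cams, r gives the robot as it stands.
- The arm moves only by the tool apply_moves, never from a script. Its argument "targets" is a list of rows, each an object with "dp": the shift along the world's x, y, z in m, a list of three; "yaw": the turn about the world's z in degrees. In form: [{"dp": [x, y, z], "yaw": yaw}, ...]. A call has 1 to 20 rows; each row is the pose to reach, as a shift and turn from the pose commanded when the call began; what a row does not reach only later rows make up. A row lasts 1/12 s, in which the tool goes at most 41.7 mm and 7.16 degrees, less where a joint would pass 70% of its speed; a pose out of reach is approached as far as the arm can. A call with a gripper value outside its range is refused whole. "grip" is the gripper command: -1 is fully open, 1 is shut, values between are in proportion, set as the call begins (left out, the last holds). The fingers move at their own pace and stop on an object; "squeeze" is the grip in N (left out, the last holds). Time passes only in rows, so rows that repeat a pose let the fingers close. It gives the time, the measured TCP pose, the force, the opening and the grip force at its end, in the units of the state.
- get_state(): the state, without advancing time (a new reading comes with each control period).
- cams.capture(name): name is "scene" or "top"; returns a dict with "image" (480x640x3 uint8, red, green, blue), "range_z" (480x640 float32, m along the optical axis (not along the pixel's ray), 0 where there is no reading), "fx", "fy", "cx", "cy" (pixels), "R" (3x3) and "t" (3): a world point X has camera coordinates R X + t. Camera axes: x right, y down, z forward; pixel columns grow to the right and rows downward; lengths in m; the calibration is good to about 2 mm. A picture is of the moment at which its call begins.
- r.close_job(): hands the job in; it is judged then, once.
The state is a dict: "time_s": time; "joints": joint angles; "qd": joint speeds; "joint_torque": joint torques, N m; "tcp_pos": TCP position; "eef_rot": TCP orientation; "contact_force": force on the tool from outside, world axes, zero at the start; "moment": the same for the moment, N m; "gripper_width": finger opening in m; "gripper_force": force on a finger pad.
Only numpy, scipy, OpenCV 4.12 (cv2) and the standard library are available. Lean on these libraries where they do the work, as an engineer would, in place of code of your own. Each camera call takes 0.05 s, during which the arm holds its last target. There are 200 camera calls.

## Working session

There is one attempt and no reset: what is moved stays moved. The work goes in short steps, Python scripts to look and compute and a tool call to move; the robot and the scene stay as the last step left them, time stands still between calls to the robot, and variables do not carry over. Pictures are saved under pics/ and viewed, at most 10 in all, crops included, and the job is handed in when it is done.

Besides the shell and the picture viewer there is one more tool, called after "Request:" by a JSON object that holds its "name" and its "arguments". apply_moves: Moves the arm, as the interface text tells. Its arguments: {"type":"object","properties":{"targets":{"type":"array","items":{"type":"object","properties":{"dp":{"type":"array","items":{"type":"number"}},"yaw":{"type":"number"}}}},"grip":{"type":"number"},"squeeze":{"type":"number"}},"required":["targets"]}

```bash
mkdir -p pics; ls
cat > h.py <<'E'
import numpy as np, cv2
from plant import get_state, cams, r
def cap(n):
    return cams.capture(n)
def save(c,name,crop=None,s=1):
    im=c["image"][...,::-1]
    if crop: im=im[crop[1]:crop[3],crop[0]:crop[2]]
    if s!=1: im=cv2.resize(im,None,fx=s,fy=s)
    cv2.imwrite("pics/"+name,im)
def ray(c,u,v):
    R=np.array(c["R"]);t=np.array(c["t"])
    d=R.T@np.array([(u-c["cx"])/c["fx"],(v-c["cy"])/c["fy"],1]); return -R.T@t,d
def onz(c,u,v,z):
    o,d=ray(c,u,v); return o+d*(z-o[2])/d[2]
def pts(c):
    v,u=np.mgrid[:480,:640];z=c["range_z"]
    P=np.stack([(u-c["cx"])/c["fx"]*z,(v-c["cy"])/c["fy"]*z,z],-1)
    W=(P-np.array(c["t"]))@np.array(c["R"]); W[z<=0]=np.nan; return W
def red(c):
    h=cv2.cvtColor(c["image"],cv2.COLOR_RGB2HSV)
    return (((h[...,0]<8)|(h[...,0]>172))&(h[...,1]>150)&(h[...,2]>70)).astype(np.uint8)
def proj(c,X):
    p=np.array(c["R"])@np.array(X)+np.array(c["t"]); return p[:2]/p[2]*[c["fx"],c["fy"]]+[c["cx"],c["cy"]]
E
python3 - <<'E'
from h import *
s=get_state();print({k:np.round(v,3) for k,v in s.items()})
for n in("scene","top"):
    c=cap(n);save(c,n+"0.png")
    print(n,c["fx"],c["cx"],c["cy"],np.round(ray(c,320,240),3))
    k,l,st,ce=cv2.connectedComponentsWithStats(red(c))
    W=pts(c)
    for i in range(1,k):
        if st[i,4]>15: print(st[i],ce[i],np.nanmedian(W[l==i],0))
E
```

```text
pics
{'time_s': np.float64(0.0), 'joints': array([ 9.3282e+01,  2.0591e+01,  6.3300e-01, -2.1000e-02, -7.0136e+01,
       -1.6507e+01]), 'qd': array([ 0.016, -0.009,  0.011,  0.082,  0.017, -0.021]), 'joint_torque': array([-2.0000e-03, -5.8271e+01,  2.9306e+01,  6.9970e+00,  7.0000e-03,
       -0.0000e+00]), 'tcp_pos': array([0.154, 0.657, 0.248]), 'eef_rot': array([ 1.79904e+02, -8.00000e-03, -1.32320e+01]), 'contact_force': array([-0.092, -0.286,  0.36 ]), 'moment': array([ 0.018, -0.046, -0.017]), 'gripper_force': np.float64(0.0), 'gripper_width': np.float64(0.088)}
scene 478.90934977389026 310.9134637170069 245.11604263580804 [[-0.209  0.636  0.43 ]
 [ 0.833 -0.401 -0.381]]
[614 241   7   6  32] [616.96875 243.21875] [ 0.42277963 -0.42291064  0.01037073]
[342 314  21  17 235] [351.69361702 321.87659574] [0.36830564 0.29797439 0.01297045]
top 542.7986028993868 315.5928042314797 237.0714083343998 [[ 0.31   0.316  0.952]
 [ 0.221 -0.017 -0.975]]
[318 315  15  18 222] [325.45495495 323.26576577] [0.37610045 0.29177999 0.01394234]
```

View pics/scene0.png

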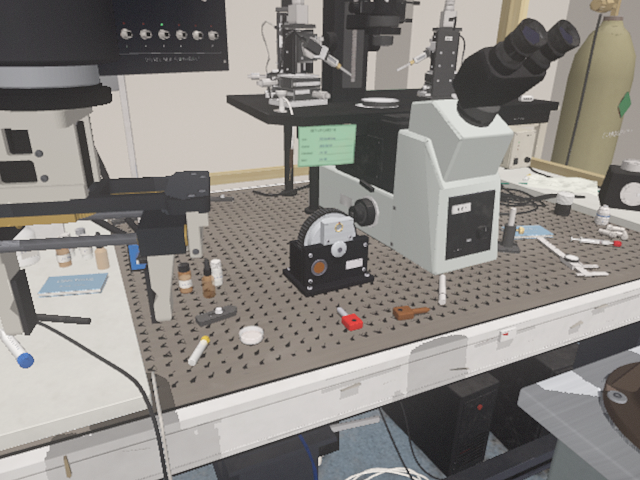

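View pics/top0.png

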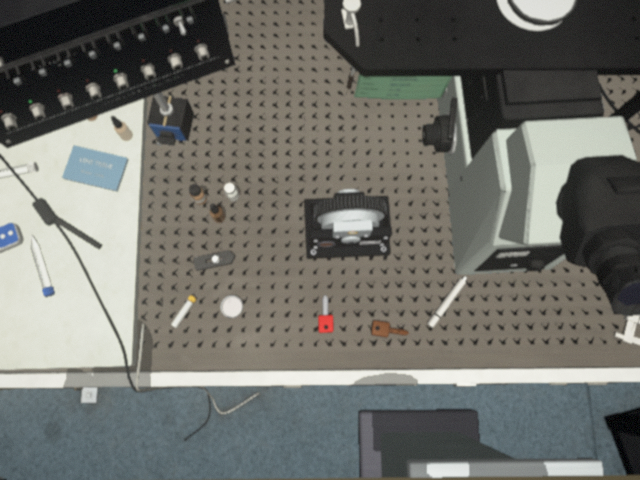

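The scene image shows the stand near (330,255), with the red flag at (352,322). In the top view the stand is near (347,225) and the flag is at (326,323), with the shaft pointing up to (325,297). A brown lookalike sits at (385,328). Next I'll get the stand and pin poses.

Run:
```python
from h import *
A=cap("scene");B=cap("top")
WA=pts(A);WB=pts(B)
save(A,"a.png",(260,190,400,350),4.5) if 0 else None
ia=cv2.resize(A["image"][190:350,270:390],None,fx=3.3,fy=3.3);ib=cv2.resize(B["image"][180:350,290:410],None,fx=3.1,fy=3.1)
h=max(ia.shape[0],ib.shape[0]);pad=lambda i:cv2.copyMakeBorder(i,0,h-i.shape[0],0,0,cv2.BORDER_CONSTANT)
cv2.imwrite("pics/crop1.png",np.hstack([pad(ia),pad(ib)])[...,::-1])
for n,W in(("scene",WA),("top",WB)):
  reg=(W[...,0]>.42)&(W[...,0]<.66)&(W[...,1]>.15)&(W[...,1]<.37)
  print(n,"all>8mm",reg.sum())
  for lo,hi in((.007,.017),(.083,.096),(.125,.137)):
    m=(reg&(W[...,2]>lo)&(W[...,2]<hi)).astype(np.uint8)
    k,l,st,ce=cv2.connectedComponentsWithStats(m)
    for i in range(1,k):
      if st[i,4]>40:
        P=W[l==i]; print(lo,st[i],"xyz",np.round(np.mean(P,0),4),"rect",cv2.minAreaRect((P[:,:2]*1000).astype(np.float32)))
# table height check
t=WB[250:300,330:400].reshape(-1,3);print("table z",np.nanmedian(t[:,2]))
# pin
for n,C,W in(("scene",A,WA),("top",B,WB)):
  k,l,st,ce=cv2.connectedComponentsWithStats(red(C))
  for i in range(1,k):
    if st[i,4]>100:
      q=np.argwhere(l==i)[:,::-1]; P=np.array([onz(C,u,v,.014) for u,v in q]); T=W[l==i]; T=T[T[:,2]>.0115]
      print(n,"flag rect z14",cv2.minAreaRect((P[:,:2]*1000).astype(np.float32)),"depth",cv2.minAreaRect((T[:,:2]*1000).astype(np.float32)),np.nanmedian(T,0))
# wheel points top z>137
m=(WB[...,2]>.136)&(WB[...,0]>.42)&(WB[...,0]<.66)&(WB[...,1]>.15)&(WB[...,1]<.37)
print("rim",cv2.minAreaRect((WB[m][:,:2]*1000).astype(np.float32)),WB[m].max(0))
```

```text
scene all>8mm 9149
0.007 [282 268  92  28 819] xyz [0.5124 0.2722 0.0119] rect ((546.3170776367188, 255.8845672607422), (110.87828826904297, 151.4842529296875), 1.4971894025802612)
0.083 [297 229  72  24 605] xyz [0.5188 0.2671 0.0892] rect ((526.7402954101562, 252.64620971679688), (134.73812866210938, 60.59452819824219), 81.3341293334961)
0.125 [307 209  46  19 489] xyz [0.5326 0.2594 0.1307] rect ((537.0032348632812, 254.17807006835938), (58.82188034057617, 79.11905670166016), 2.299323320388794)
top all>8mm 15705
0.007 [ 304  199   87   60 1079] xyz [0.5106 0.2631 0.0117] rect ((546.6289672851562, 251.90509033203125), (109.26866149902344, 150.58944702148438), 1.8071858882904053)
0.007 [311 214  11  16  98] xyz [0.5523 0.3091 0.0117] rect ((555.6529541015625, 306.4361877441406), (17.868934631347656, 28.29051971435547), 89.62215423583984)
0.083 [314 207   9  17  42] xyz [0.5452 0.3053 0.0906] rect ((544.8773193359375, 305.647216796875), (30.595291137695312, 8.824212074279785), 29.324668884277344)
0.083 [309 225  26  15 265] xyz [0.5158 0.2985 0.0892] rect ((518.2159423828125, 298.663
[... 549 characters left out ...]
2293243408)
table z 0.00040032434269742423
scene flag rect z14 ((367.7481994628906, 298.9095764160156), (41.16415786743164, 30.04704475402832), 0.9550966024398804) depth ((375.076171875, 295.71197509765625), (25.238733291625977, 28.61680030822754), 88.0956039428711) [0.37338353 0.29693774 0.01387896]
top flag rect z14 ((377.058837890625, 292.5804138183594), (23.93828582763672, 28.96559715270996), 89.1119155883789) depth ((376.2723083496094, 291.732666015625), (22.391237258911133, 27.306678771972656), 89.32664489746094) [0.37614383 0.2924944  0.01398174]
rim ((554.1759033203125, 251.0435791015625), (51.83954620361328, 47.384056091308594), 48.848365783691406) [0.56576324 0.27908368 0.14393955]
```

View pics/crop1.png

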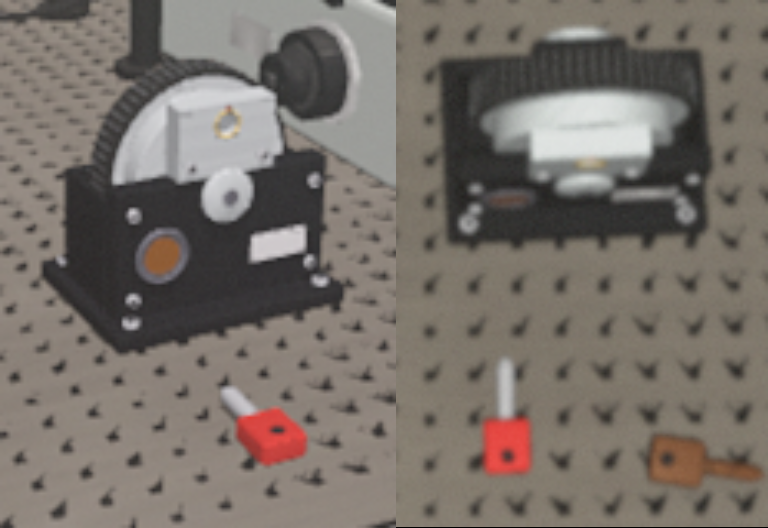

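The crop shows the tongue with its brass-rimmed hole at about (228,122), the tread free on top, and no mark visible. The stand is at about (0.546, 0.254) with a yaw of about 1.7°. Next I'll measure the rim height, the hole and the pin axis.

Run:
```python
from h import *
S=np.array([.5465,.254]);a=np.radians(1.8);Rz=np.array([[np.cos(a),-np.sin(a)],[np.sin(a),np.cos(a)]])
for n in("scene","top"):
  C=cap(n);W=pts(C);loc=(W[...,:2]-S)@Rz;z=W[...,2]
  m=(abs(loc[...,0]-.007)<.008)&(abs(loc[...,1])<.045)&(z>.1)&(z<.16)
  y=loc[m][:,1];zz=z[m]
  # circle fit: z^2+y^2 linear
  A=np.c_[2*y,2*zz,np.ones_like(y)];s=np.linalg.lstsq(A,y*y+zz*zz,rcond=None)[0]
  print(n,m.sum(),"circle c",s[:2],"r",np.sqrt(s[2]+s[0]**2+s[1]**2),"top z",np.median(zz[abs(y)<.006]) if (abs(y)<.006).any() else 0)
  # front plane of tongue
  m=(abs(loc[...,0]+.038)<.006)&(abs(loc[...,1])<.027)&(z>.1)&(z<.128);P=W[m]
  if m.sum()>20:
    f=np.polyfit(P[:,1],P[:,0],1);print("tongue front x at y=.254:",np.polyval(f,.254),"yaw",-np.degrees(np.arctan(f[0])),m.sum())
  # brass
  h=cv2.cvtColor(C["image"],cv2.COLOR_RGB2HSV);u0,v0=proj(C,[*(S+Rz@[-.038,0]),.12]);print("hole proj",u0,v0)
  v,u=np.mgrid[:480,:640];b=(h[...,1]>70)&(abs(u-u0)<12)&(abs(v-v0)<9)&(h[...,0]>8)&(h[...,0]<35)&(h[...,2]>90)
  print("brass",b.sum(),u[b].mean(),v[b].mean())
  # shaft: light gray near pin
  g=(h[...,1]<45)&(h[...,2]>130)
  T=np.array([onz(C,uu,vv,.007)for uu,vv in np.argwhere(g)[:,::-1]]);T=T[(abs(T[:,1]-.294)<.02)&(T[:,0]>.385)&(T[:,0]<.44)]
  print("shaft",len(T),T.min(0),T.max(0),cv2.minAreaRect((T[:,:2]*1000).astype(np.float32)))
```

```text
scene 186 circle c [0.00313872 0.09583052] r 0.044938166331278034 top z 0.14053262980034725
tongue front x at y=.254: 0.5106083050593965 yaw 2.194988886304946 356
hole proj 339.0990819507784 227.76704757993136
brass 9 338.1111111111111 227.33333333333334
shaft 240 [0.38506119 0.27475826 0.007     ] [0.43999552 0.31364842 0.007     ] ((412.4779968261719, 294.2882995605469), (38.51459884643555, 55.20470428466797), 89.43185424804688)
top 551 circle c [-0.00337458  0.08348315] r 0.05738033559723455 top z 0.14085008477308697
tongue front x at y=.254: 0.509536379030207 yaw 2.3204555098506683 145
hole proj 350.7628701909921 233.22207032001182
brass 1 356.0 232.0
shaft 126 [0.39194845 0.27490143 0.007     ] [0.43026923 0.30948142 0.007     ] ((406.6988525390625, 285.721923828125), (33.98088073730469, 35.32032775878906), 57.81245422363281)
```

Request:
{"name": "apply_moves", "arguments": {"targets": [{"dp":[0.02,-0.02,0],"yaw":1},{"dp":[0.04,-0.04,0],"yaw":2},{"dp":[0.065,-0.065,0],"yaw":4},{"dp":[0.09,-0.09,0],"yaw":6},{"dp":[0.115,-0.115,0],"yaw":8},{"dp":[0.14,-0.14,0],"yaw":10},{"dp":[0.165,-0.165,0],"yaw":12},{"dp":[0.19,-0.19,0],"yaw":14},{"dp":[0.215,-0.215,0],"yaw":15},{"dp":[0.24,-0.24,0],"yaw":15},{"dp":[0.265,-0.265,0],"yaw":15},{"dp":[0.29,-0.29,0],"yaw":15},{"dp":[0.315,-0.315,0],"yaw":15},{"dp":[0.34,-0.34,-0.005],"yaw":15},{"dp":[0.365,-0.365,-0.02],"yaw":15},{"dp":[0.385,-0.388,-0.04],"yaw":15},{"dp":[0.4,-0.405,-0.06],"yaw":15},{"dp":[0.4,-0.405,-0.07],"yaw":15},{"dp":[0.4,-0.405,-0.075],"yaw":15},{"dp":[0.4,-0.405,-0.075],"yaw":15}], "grip": 1, "squeeze": 10}}

```text
time_s: 1.97
tcp_pos: [0.5539, 0.2517, 0.1723]
eef_rot: [179.9, 0.1, 1.7]
contact_force: [-0.9, 0.7, -0.4]
gripper_width: 0.0002
gripper_force: 0.0
```

Request:
{"name": "apply_moves", "arguments": {"targets": [{"dp":[0,-0.004,-0.002],"yaw":0},{"dp":[0,-0.008,-0.004],"yaw":0},{"dp":[0,-0.012,-0.006],"yaw":0},{"dp":[0,-0.015,-0.007],"yaw":0},{"dp":[0,-0.015,-0.0075],"yaw":0},{"dp":[0,-0.015,-0.0075],"yaw":0},{"dp":[0,-0.015,-0.0075],"yaw":0}]}}

```text
time_s: 2.55
tcp_pos: [0.5545, 0.2372, 0.1663]
eef_rot: [-180.0, -0.0, 1.8]
contact_force: [0.6, -0.5, 0.1]
gripper_width: 0.0009
gripper_force: 0.0
```

Request:
{"name": "apply_moves", "arguments": {"targets": [{"dp":[0,0,-0.0004],"yaw":0},{"dp":[0,0,-0.0007],"yaw":0},{"dp":[0,0,-0.0007],"yaw":0}]}}

```text
time_s: 2.8
tcp_pos: [0.5544, 0.2372, 0.1653]
eef_rot: [180.0, 0.0, 1.8]
contact_force: [-0.1, -0.0, 0.0]
gripper_width: 0.0003
gripper_force: 0.0
```

Request:
{"name": "apply_moves", "arguments": {"targets": [{"dp":[0,0,-0.0004],"yaw":0},{"dp":[0,0,-0.0008],"yaw":0},{"dp":[0,0,-0.0008],"yaw":0}]}}

```text
time_s: 3.05
tcp_pos: [0.5544, 0.2371, 0.1644]
eef_rot: [180.0, 0.0, 1.8]
contact_force: [1.2, -0.2, 0.4]
gripper_width: 0.0004
gripper_force: 0.0
```

Request:
{"name": "apply_moves", "arguments": {"targets": [{"dp":[0,0,-0.0004],"yaw":0},{"dp":[0,0,-0.0008],"yaw":0},{"dp":[0,0,-0.0008],"yaw":0}]}}

```text
time_s: 3.3
tcp_pos: [0.5544, 0.2371, 0.1636]
eef_rot: [180.0, 0.0, 1.8]
contact_force: [-0.1, -0.6, 0.8]
gripper_width: 0.0001
gripper_force: 0.0
```

Request:
{"name": "apply_moves", "arguments": {"targets": [{"dp":[0,0,-0.0004],"yaw":0},{"dp":[0,0,-0.0007],"yaw":0},{"dp":[0,0,-0.0007],"yaw":0}]}}

```text
time_s: 3.55
tcp_pos: [0.5544, 0.237, 0.163]
eef_rot: [180.0, 0.0, 1.8]
contact_force: [0.1, -0.2, 0.1]
gripper_width: 0.0002
gripper_force: 0.0
```

Request:
{"name": "apply_moves", "arguments": {"targets": [{"dp":[0,0,-0.0004],"yaw":0},{"dp":[0,0,-0.0007],"yaw":0},{"dp":[0,0,-0.0007],"yaw":0}]}}

```text
time_s: 3.8
tcp_pos: [0.5545, 0.2371, 0.1625]
eef_rot: [-180.0, -0.0, 1.8]
contact_force: [-0.1, -0.4, 2.0]
gripper_width: 0.0006
gripper_force: 0.8
```

Request:
{"name": "apply_moves", "arguments": {"targets": [{"dp":[0,0,-0.0003],"yaw":0},{"dp":[0,0,-0.0003],"yaw":0},{"dp":[0,0,-0.0003],"yaw":0}]}}

```text
time_s: 4.05
tcp_pos: [0.5545, 0.2371, 0.1623]
eef_rot: [-180.0, -0.0, 1.8]
contact_force: [0.3, -0.1, 2.9]
gripper_width: 0.0005
gripper_force: 1.4
```

Request:
{"name": "apply_moves", "arguments": {"targets": [{"dp":[0,0,-0.0004],"yaw":0},{"dp":[0,0,-0.0007],"yaw":0},{"dp":[0,0.002,-0.0007],"yaw":0},{"dp":[0,0.005,-0.0007],"yaw":0},{"dp":[0,0.008,-0.0007],"yaw":0},{"dp":[0,0.011,-0.0007],"yaw":0},{"dp":[0,0.014,-0.0007],"yaw":0},{"dp":[0,0.016,-0.0007],"yaw":0},{"dp":[0,0.016,-0.0007],"yaw":0}]}}

```text
time_s: 4.8
tcp_pos: [0.5543, 0.2534, 0.1634]
eef_rot: [-180.0, -0.0, 1.8]
contact_force: [-8.3, -0.7, 16.7]
gripper_width: 0.0003
gripper_force: 8.8
```

```bash
cat > look.py <<'E'
from h import *
import sys
C=cap("top");D=cap("scene")
cv2.imwrite("pics/%s_t.npy.png"%sys.argv[1],C["image"][...,::-1]);cv2.imwrite("pics/%s_s.npy.png"%sys.argv[1],D["image"][...,::-1])
S=np.array([.548,.253])
for n,c in(("top",C),("scene",D)):
  k,l,st,ce=cv2.connectedComponentsWithStats(red(c));W=pts(c)
  for i in range(1,k):
    P=np.nanmedian(W[l==i],0)
    if st[i,4]>=2 and abs(P[0]-.55)<.1 and abs(P[1]-.25)<.1:print(n,"red",st[i],ce[i].round(1),P.round(4))
E
python3 look.py m1
python3 - <<'E'
from h import *
s=get_state();print(s["time_s"],s["contact_force"],s["moment"],s["tcp_pos"])
a=cv2.imread("pics/m1_s.npy.png")[130:290,260:400];b=cv2.imread("pics/m1_t.npy.png")[170:270,290:400]
a=cv2.resize(a,None,fx=3,fy=3);b=cv2.resize(b,None,fx=3,fy=3);b=cv2.copyMakeBorder(b,0,a.shape[0]-b.shape[0],0,0,0)
cv2.imwrite("pics/c2.png",np.hstack([a,b]))
E
```

```text
4.9 [-8.6655529  -0.62954209 17.67264   ] [-0.24886237  3.04017521 -0.03478619] [0.55424586 0.25333609 0.16340833]
```

View pics/c2.png

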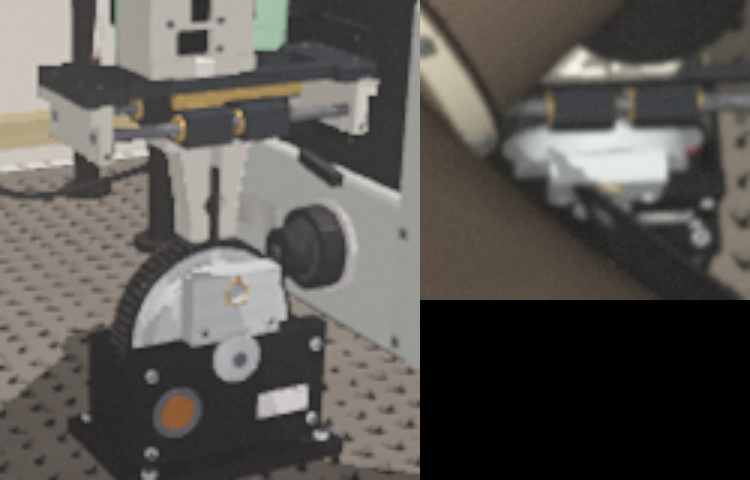

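The top crop shows the mark's red edge at (693,150), which is (381,220) in the full image. It's just rising on the -y side, so dragging towards +y is right. Force reached 17 N, so I'll lift now and measure the mark.

Request:
{"name": "apply_moves", "arguments": {"targets": [{"dp":[0,0,0.001],"yaw":0},{"dp":[0,0,0.003],"yaw":0},{"dp":[0,0,0.005],"yaw":0},{"dp":[0,-0.007,0.005],"yaw":0},{"dp":[0,-0.015,0.005],"yaw":0},{"dp":[0,-0.023,0.004],"yaw":0},{"dp":[0,-0.023,0.0035],"yaw":0},{"dp":[0,-0.023,0.0035],"yaw":0}]}}

```text
time_s: 5.57
tcp_pos: [0.5543, 0.2291, 0.1646]
eef_rot: [180.0, 0.0, 1.7]
contact_force: [-0.1, 0.5, -0.1]
gripper_width: 0.0008
gripper_force: 0.0
```

```bash
cat > look.py <<'E'
from h import *
S=np.array([.548,.253]);a=np.radians(2.0);Rz=np.array([[np.cos(a),-np.sin(a)],[np.sin(a),np.cos(a)]])
for n in("top","scene"):
  c=cap(n);save(c,"l%.2f_%s.png"%(get_state()["time_s"],n))
  I=c["image"].astype(int);v,u=np.mgrid[:480,:640];W=pts(c)
  m=(I[...,0]>I[...,1]*1.6)&(I[...,0]>I[...,2]*1.6)&(I[...,0]>50)
  b=[proj(c,[*(S+Rz@[x,y]),z]) for x in(-.01,.02) for y in(-.065,.065) for z in(.08,.145)];b=np.array(b)
  m&=(u>b[:,0].min()-3)&(u<b[:,0].max()+3)&(v>b[:,1].min()-3)&(v<b[:,1].max()+3)
  k,l,st,ce=cv2.connectedComponentsWithStats(m.astype(np.uint8))
  for i in range(1,k):
    if st[i,4]<2: continue
    P=np.nanmedian(W[l==i],0);q=(P[:2]-S)@Rz
    # ray with front plane stand x=-4mm
    o,d=ray(c,*ce[i]);ol=(o[:2]-S)@Rz;dl=d[:2]@Rz;s=(-.004-ol[0])/dl[0];yf=ol[1]+s*dl[1];zf=o[2]+s*d[2]
    print(n,st[i],ce[i].round(1),"depth loc",q.round(4),P[2].round(4),"front-plane y,z",np.round([yf,zf],4),"ang",np.degrees(np.arctan2(-yf,zf-.082)).round(1),"r",np.hypot(yf,zf-.082).round(4))
E
python3 look.py
```

```text
top [380 220   3   2   5] [380.8 220.4] depth loc [-0.0046 -0.0582] 0.0607 front-plane y,z [-0.0568  0.056 ] ang 114.6 r 0.0625
```

Request:
{"name": "apply_moves", "arguments": {"targets": [{"dp":[0,0,-0.0015],"yaw":0},{"dp":[0,0,-0.0026],"yaw":0},{"dp":[0,0,-0.003],"yaw":0},{"dp":[0,0,-0.0034],"yaw":0},{"dp":[0,0,-0.0038],"yaw":0},{"dp":[0,0.0015,-0.0037],"yaw":0},{"dp":[0,0.0045,-0.003],"yaw":0},{"dp":[0,0.0075,-0.0024],"yaw":0},{"dp":[0,0.0105,-0.002],"yaw":0},{"dp":[0,0.0135,-0.0017],"yaw":0},{"dp":[0,0.0165,-0.0016],"yaw":0}]}}

```text
time_s: 6.58
tcp_pos: [0.5543, 0.2467, 0.1639]
eef_rot: [180.0, -0.0, 1.8]
contact_force: [-4.8, -1.7, 10.1]
gripper_width: 0.0007
gripper_force: 4.8
```

Request:
{"name": "apply_moves", "arguments": {"targets": [{"dp":[0,0.003,0.0002],"yaw":0},{"dp":[0,0.006,0.0004],"yaw":0},{"dp":[0,0.009,0.0005],"yaw":0},{"dp":[0,0.012,0.0005],"yaw":0},{"dp":[0,0.015,0.0004],"yaw":0}]}}

```text
time_s: 7.0
tcp_pos: [0.554, 0.2619, 0.1642]
eef_rot: [180.0, 0.0, 1.8]
contact_force: [-4.7, -0.8, 8.2]
gripper_width: 0.0004
gripper_force: 4.0
```

Request:
{"name": "apply_moves", "arguments": {"targets": [{"dp":[0,0.004,-0.0002],"yaw":0},{"dp":[0,0.008,-0.0007],"yaw":0},{"dp":[0,0.012,-0.0014],"yaw":0},{"dp":[0,0.012,0.001],"yaw":0},{"dp":[0,0.012,0.004],"yaw":0},{"dp":[0,0.005,0.006],"yaw":0},{"dp":[0,-0.005,0.006],"yaw":0},{"dp":[0,-0.015,0.006],"yaw":0},{"dp":[0,-0.025,0.005],"yaw":0},{"dp":[0,-0.0315,0.003],"yaw":0},{"dp":[0,-0.0315,0.0012],"yaw":0}]}}

```text
time_s: 7.92
tcp_pos: [0.5543, 0.2282, 0.1647]
eef_rot: [180.0, 0.0, 1.7]
contact_force: [-0.0, 0.5, 0.1]
gripper_width: 0.0002
gripper_force: 0.0
```

```bash
python3 look.py
```

```text
top [379 213   2   1   2] [379.5 213. ] depth loc [-0.0342 -0.0332] 0.2144 front-plane y,z [-0.0487  0.1042] ang 65.5 r 0.0535
top [382 212   3   2   5] [382.8 212.6] depth loc [-0.0339 -0.0374] 0.2145 front-plane y,z [-0.0539  0.1058] ang 66.2 r 0.0589
scene [353 224   3   4   9] [354.3 225.6] depth loc [-0.0033 -0.053 ] 0.1034 front-plane y,z [-0.0532  0.1034] ang 68.1 r 0.0573
```

Request:
{"name": "apply_moves", "arguments": {"targets": [{"dp":[0,0,-0.0012],"yaw":0},{"dp":[0,0,-0.0023],"yaw":0},{"dp":[0,0,-0.0027],"yaw":0},{"dp":[0,0,-0.0031],"yaw":0},{"dp":[0,0,-0.0035],"yaw":0},{"dp":[0,0.0015,-0.0034],"yaw":0},{"dp":[0,0.0045,-0.0027],"yaw":0},{"dp":[0,0.0075,-0.0021],"yaw":0},{"dp":[0,0.0105,-0.0017],"yaw":0},{"dp":[0,0.0135,-0.0014],"yaw":0},{"dp":[0,0.0165,-0.0013],"yaw":0}]}}

```text
time_s: 8.93
tcp_pos: [0.5545, 0.2469, 0.1652]
eef_rot: [180.0, -0.1, 1.8]
contact_force: [-4.7, -1.8, 13.2]
gripper_width: 0.0008
gripper_force: 6.8
```

Request:
{"name": "apply_moves", "arguments": {"targets": [{"dp":[0,0.003,0.0006],"yaw":0},{"dp":[0,0.006,0.0009],"yaw":0},{"dp":[0,0.009,0.0011],"yaw":0},{"dp":[0,0.012,0.0011],"yaw":0},{"dp":[0,0.015,0.001],"yaw":0}]}}

```text
time_s: 9.35
tcp_pos: [0.5541, 0.2621, 0.1655]
eef_rot: [180.0, -0.0, 1.8]
contact_force: [-4.2, -1.1, 8.4]
gripper_width: 0.0004
gripper_force: 4.0
```

Good. I'll finish this stroke to about d=+16, then lift, return and look.

Request:
{"name": "apply_moves", "arguments": {"targets": [{"dp":[0,0.004,-0.0001],"yaw":0},{"dp":[0,0.008,-0.0005],"yaw":0},{"dp":[0,0.008,0.001],"yaw":0},{"dp":[0,0.008,0.004],"yaw":0},{"dp":[0,0.004,0.006],"yaw":0},{"dp":[0,-0.005,0.006],"yaw":0},{"dp":[0,-0.015,0.006],"yaw":0},{"dp":[0,-0.025,0.005],"yaw":0},{"dp":[0,-0.0315,0.003],"yaw":0},{"dp":[0,-0.0315,0.0012],"yaw":0}]}}

```text
time_s: 10.18
tcp_pos: [0.5543, 0.2282, 0.1656]
eef_rot: [180.0, 0.0, 1.7]
contact_force: [-0.5, 0.2, 0.1]
gripper_width: 0.0005
gripper_force: 0.0
```

```bash
python3 look.py
```

```text
scene [342 212   4   5  14] [343.6 213.9] depth loc [-0.0039 -0.028 ] 0.1312 front-plane y,z [-0.0281  0.1311] ang 29.8 r 0.0566
```

Request:
{"name": "apply_moves", "arguments": {"targets": [{"dp":[0,0,-0.0012],"yaw":0},{"dp":[0,0,-0.0022],"yaw":0},{"dp":[0,0,-0.0026],"yaw":0},{"dp":[0,0,-0.003],"yaw":0},{"dp":[0,0,-0.0033],"yaw":0},{"dp":[0,0.0015,-0.0031],"yaw":0},{"dp":[0,0.0045,-0.0024],"yaw":0},{"dp":[0,0.0075,-0.0018],"yaw":0},{"dp":[0,0.0105,-0.0013],"yaw":0},{"dp":[0,0.0135,-0.001],"yaw":0},{"dp":[0,0.0165,-0.0008],"yaw":0}]}}

```text
time_s: 11.2
tcp_pos: [0.5545, 0.247, 0.166]
eef_rot: [180.0, -0.0, 1.8]
contact_force: [-3.4, -1.8, 10.5]
gripper_width: 0.0004
gripper_force: 4.7
```

Request:
{"name": "apply_moves", "arguments": {"targets": [{"dp":[0,0.003,0.0003],"yaw":0},{"dp":[0,0.006,0.0005],"yaw":0},{"dp":[0,0.009,0.0006],"yaw":0},{"dp":[0,0.011,0.0006],"yaw":0},{"dp":[0,0.011,0.0006],"yaw":0},{"dp":[0,0.011,0.0015],"yaw":0},{"dp":[0,0.011,0.003],"yaw":0},{"dp":[0,0.011,0.005],"yaw":0},{"dp":[0,0.004,0.005],"yaw":0},{"dp":[0,-0.002,0.005],"yaw":0},{"dp":[0,-0.008,0.004],"yaw":0},{"dp":[0,-0.008,0.0025],"yaw":0},{"dp":[0,-0.008,0.0025],"yaw":0}]}}

```text
time_s: 12.28
tcp_pos: [0.5543, 0.2378, 0.1671]
eef_rot: [180.0, 0.0, 1.7]
contact_force: [0.9, -0.5, -0.3]
gripper_width: 0.0002
gripper_force: 0.0
```

```bash
python3 look.py
```

```text
scene [327 206   8  10  29] [331.4 210.5] depth loc [-0.0032 -0.003 ] 0.1422 front-plane y,z [-0.0017  0.1416] ang 1.7 r 0.0596
```

Run:
```python
from h import *
c=cap("scene");W=pts(c)
S=np.array([.548,.253]);a=np.radians(2.1);Rz=np.array([[np.cos(a),-np.sin(a)],[np.sin(a),np.cos(a)]])
L=(W[...,:2]-S)@Rz;z=W[...,2]
for lo,hi in((.1,.107),(.107,.114),(.114,.121),(.121,.128)):
  m=(abs(L[...,0]+.038)<.006)&(z>lo)&(z<hi)&(abs(L[...,1])<.05);y=L[m][:,1];print(lo,m.sum(),y.min().round(4),y.max().round(4),(y.min()/2+y.max()/2).round(4),np.median(L[m][:,0]).round(4))
m=(z>.127)&(z<.136)&(L[...,0]>-.042)&(L[...,0]<-.018)&(abs(L[...,1])<.05);y=L[m];print("toptongue",y.min(0),y.max(0))
m=(z>.008)&(z<.016)&(abs(L[...,0])<.07)&(abs(L[...,1])<.1);P=L[m];print("base",P.min(0),P.max(0),cv2.minAreaRect((W[m][:,:2]*1000).astype(np.float32)))
save(c,"c3.png",(290,190,380,250),8)
```

```text
0.1 113 -0.0273 0.0333 0.003 -0.0374
0.107 110 -0.0282 0.0327 0.0022 -0.0372
0.114 96 -0.028 0.0333 0.0026 -0.037
0.121 100 -0.0278 0.0329 0.0026 -0.0374
toptongue [-0.04069498 -0.02688628] [-0.0192056   0.03368819]
base [-0.05739797 -0.07106188] [0.05258691 0.07849893] ((545.2354736328125, 256.2052001953125), (108.96411895751953, 149.592529296875), 1.512184739112854)
```

View pics/c3.png

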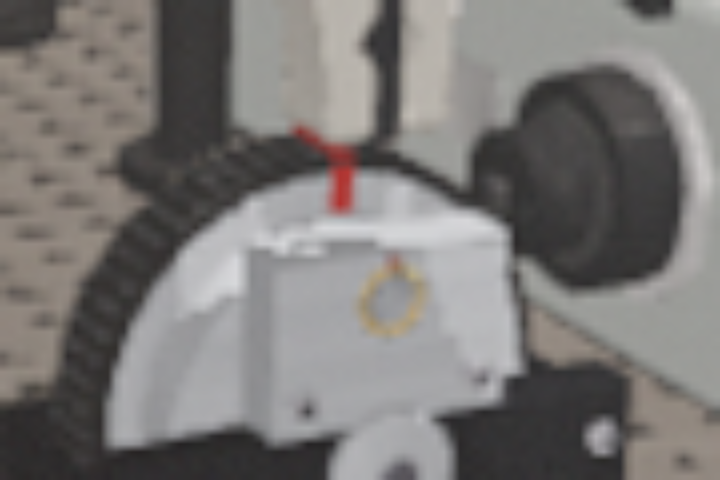

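The mark's front line runs from (333.1,210.6) to (332.9,216.2), just short of the top, and the fingers are clear of it.

Run:
```python
from h import *
c=cap("scene");S=np.array([.548,.2556]);a=np.radians(2.0);Rz=np.array([[np.cos(a),-np.sin(a)],[np.sin(a),np.cos(a)]])
for p in((333.1,210.6),(333,213.5),(332.9,216.2)):
  o,d=ray(c,*p);ol=(o[:2]-S)@Rz;dl=d[:2]@Rz;s=(-.004-ol[0])/dl[0];print(p,(ol[1]+s*dl[1]).round(4),(o[2]+s*d[2]).round(4))
# where should mark be: predicted pixels at y=0
for z in(.142,.137,.132):print(proj(c,[*(S+Rz@[-.004,0]),z]))
print("hole",proj(c,[*(S+Rz@[-.038,0]),.12]))
```

```text
(333.1, 210.6) -0.0079 0.1408
(333, 213.5) -0.0079 0.1351
(332.9, 216.2) -0.0078 0.1298
[329.37391191 210.59547653]
[329.31273351 213.14567333]
[329.25182329 215.68469105]
hole [337.99831758 227.60814876]
```

Request:
{"name": "apply_moves", "arguments": {"targets": [{"dp":[0,0.006,0.0003],"yaw":0},{"dp":[0,0.011,0],"yaw":0},{"dp":[0,0.011,-0.0005],"yaw":0},{"dp":[0,0.011,-0.0009],"yaw":0},{"dp":[0,0.011,-0.0013],"yaw":0},{"dp":[0,0.011,-0.0017],"yaw":0},{"dp":[0,0.011,-0.0019],"yaw":0},{"dp":[0,0.011,-0.0019],"yaw":0}]}}

```text
time_s: 13.15
tcp_pos: [0.5544, 0.2497, 0.1662]
eef_rot: [-180.0, -0.0, 1.8]
contact_force: [-2.8, 1.3, 5.1]
gripper_width: 0.0005
gripper_force: 2.5
```

Request:
{"name": "apply_moves", "arguments": {"targets": [{"dp":[0,0.001,-0.0002],"yaw":0},{"dp":[0,0.003,-0.0002],"yaw":0},{"dp":[0,0.005,-0.0002],"yaw":0},{"dp":[0,0.0065,-0.0002],"yaw":0},{"dp":[0,0.0065,-0.0002],"yaw":0},{"dp":[0,0.0065,0.001],"yaw":0},{"dp":[0,0.0065,0.003],"yaw":0},{"dp":[0,0.0065,0.01],"yaw":0},{"dp":[-0.01,0.008,0.03],"yaw":0},{"dp":[-0.03,0.01,0.055],"yaw":0},{"dp":[-0.06,0.02,0.07],"yaw":-1},{"dp":[-0.09,0.03,0.075],"yaw":-2},{"dp":[-0.12,0.04,0.075],"yaw":-3},{"dp":[-0.15,0.045,0.075],"yaw":-3},{"dp":[-0.178,0.045,0.075],"yaw":-3},{"dp":[-0.178,0.045,0.075],"yaw":-3}], "grip": 1}}

```text
time_s: 14.48
tcp_pos: [0.3731, 0.2941, 0.2414]
eef_rot: [-179.9, 0.0, -1.1]
contact_force: [0.2, -0.7, -0.8]
gripper_width: 0.0007
gripper_force: 0.0
```

Run:
```python
from h import *
a=np.radians(2.1);Rz=np.array([[np.cos(a),-np.sin(a)],[np.sin(a),np.cos(a)]]);S=np.array([.548,.253])
ims=[]
for n in("scene","top"):
  c=cap(n);W=pts(c);L=(W[...,:2]-S)@Rz;z=W[...,2]
  m=(abs(L[...,0]+.038)<.006)&(z>.1)&(z<.128)&(abs(L[...,1])<.05);y=L[m][:,1]
  if len(y): print(n,"tongue y",y.min(),y.max(),"x",np.median(L[m][:,0]),"yaw",np.degrees(np.arctan(-np.polyfit(W[m][:,1],W[m][:,0],1)[0])))
  m=(z>.127)&(z<.1345)&(L[...,0]>-.045)&(L[...,0]<-.018)&(abs(L[...,1])<.05);y=L[m]
  if len(y): print(n,"top of tongue",y.min(0),y.max(0))
  I=c["image"].astype(int);q=(I[...,0]>I[...,1]*1.5)&(I[...,0]>I[...,2]*1.5)&(I[...,0]>60)
  P=proj(c,[.548,.253,.13]);v,u=np.mgrid[:480,:640];q&=(abs(u-P[0])<30)&(abs(v-P[1])<22)
  for r_ in np.unique(v[q]): print(n,"row",r_,"u",u[q&(v==r_)])
  x0,y0=int(P[0])-32,int(P[1])-28;ims.append(cv2.resize(c["image"][y0:y0+60,x0:x0+64],None,fx=6,fy=6));print(n,"crop",x0,y0)
cv2.imwrite("pics/c4.png",np.hstack(ims)[...,::-1])
```

```text
scene tongue y -0.028527408920286122 0.03277677589487676 x -0.0372073070518571 yaw 1.7310118641590155
scene top of tongue [-0.04188719 -0.0278939 ] [-0.02062711  0.03308756]
scene row 206 u [325]
scene row 207 u [324 325 326 327 328]
scene row 208 u [326 327 328 329 330]
scene row 209 u [327 328 329 330 331]
scene row 210 u [329 330 331]
scene row 211 u [329 330 331]
scene row 212 u [329 330 331]
scene row 213 u [329 330 331]
scene row 214 u [329 330 331]
scene row 215 u [329 330]
scene row 216 u [329 330]
scene crop 297 187
top crop 318 179
```

View pics/c4.png

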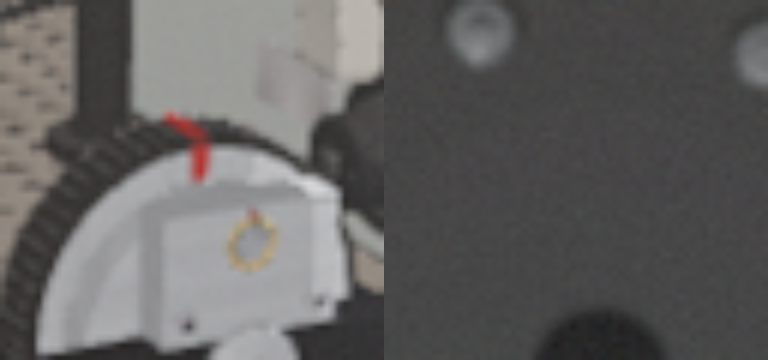

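The scene crop has the mark's front line at pixel (330,213). The expected position is 329.3 to 330.4, so it stands at the top within about 1 mm. Now I'll grasp the pin.

Request:
{"name": "apply_moves", "arguments": {"targets": [{"dp":[0.001,0,-0.02],"yaw":0},{"dp":[0.001,0,-0.05],"yaw":0},{"dp":[0.001,0,-0.08],"yaw":0},{"dp":[0.001,0,-0.11],"yaw":0},{"dp":[0.001,0,-0.14],"yaw":0},{"dp":[0.001,0,-0.165],"yaw":0},{"dp":[0.001,0,-0.185],"yaw":0},{"dp":[0.001,0,-0.2],"yaw":0},{"dp":[0.001,0,-0.21],"yaw":0},{"dp":[0.001,0,-0.2165],"yaw":0},{"dp":[0.001,0,-0.2165],"yaw":0}], "grip": -0.2}}

```text
time_s: 15.5
tcp_pos: [0.378, 0.2941, 0.023]
eef_rot: [179.9, 0.0, -1.3]
contact_force: [0.1, -0.3, -0.3]
gripper_width: 0.0526
gripper_force: 0.0
```

Request:
{"name": "apply_moves", "arguments": {"targets": [{"dp":[0,0,0],"yaw":0},{"dp":[0,0,0],"yaw":0},{"dp":[0,0,0],"yaw":0},{"dp":[0,0,0],"yaw":0},{"dp":[0,0,0],"yaw":0},{"dp":[0,0,0],"yaw":0}], "grip": 1, "squeeze": 25}}

```text
time_s: 16.0
tcp_pos: [0.3776, 0.2948, 0.0244]
eef_rot: [-180.0, -0.0, -1.2]
contact_force: [0.1, -0.8, 1.3]
gripper_width: 0.0259
gripper_force: 24.8
```

Request:
{"name": "apply_moves", "arguments": {"targets": [{"dp":[0,0,0.01],"yaw":0},{"dp":[0,0,0.03],"yaw":0},{"dp":[0,0,0.055],"yaw":0},{"dp":[0,0,0.08],"yaw":0.5},{"dp":[0,-0.01,0.1],"yaw":1},{"dp":[0.01,-0.02,0.113],"yaw":2},{"dp":[0.025,-0.03,0.113],"yaw":3},{"dp":[0.04,-0.04,0.113],"yaw":3.2},{"dp":[0.055,-0.044,0.113],"yaw":3.2},{"dp":[0.067,-0.044,0.113],"yaw":3.2},{"dp":[0.067,-0.044,0.113],"yaw":3.2},{"dp":[0.067,-0.044,0.113],"yaw":3.2}]}}

```text
time_s: 17.0
tcp_pos: [0.4446, 0.2505, 0.1367]
eef_rot: [180.0, 0.0, 1.9]
contact_force: [-0.7, 0.1, -1.6]
gripper_width: 0.0258
gripper_force: 24.8
```

Run:
```python
from h import *
s=get_state();print(s["tcp_pos"],s["eef_rot"],s["contact_force"],s["gripper_width"])
c=cap("scene");save(c,"c5.png",(290,190,390,265),7.5)
W=pts(c);z=W[...,2]
m=(W[...,0]>.44)&(W[...,0]<.505)&(abs(W[...,1]-.252)<.02)&(z>.105)&(z<.135)
P=W[m];print(len(P))
for lo in np.arange(.44,.505,.005):
  k=(P[:,0]>=lo)&(P[:,0]<lo+.005)
  if k.sum()>2:print(lo.round(3),k.sum(),P[k].min(0).round(4),P[k].max(0).round(4))
for p in([.495,.253,.12],[.510,.253,.12]):print(proj(c,p))
```

```text
[0.44458259 0.25053361 0.13669207] [1.79978699e+02 3.00883953e-02 1.90606055e+00] [-0.69632404  0.0503746  -1.62898671] 0.025817128013004415
56
0.44 22 [0.4402 0.2372 0.1254] [0.4449 0.2598 0.1349]
0.445 18 [0.445  0.2373 0.1257] [0.4499 0.2544 0.1349]
0.45 12 [0.4503 0.2384 0.1249] [0.4548 0.2546 0.1322]
0.455 4 [0.4551 0.2381 0.125 ] [0.4574 0.2478 0.1269]
[342.48583515 230.26822674]
[338.62821686 227.51361588]
```

View pics/c5.png

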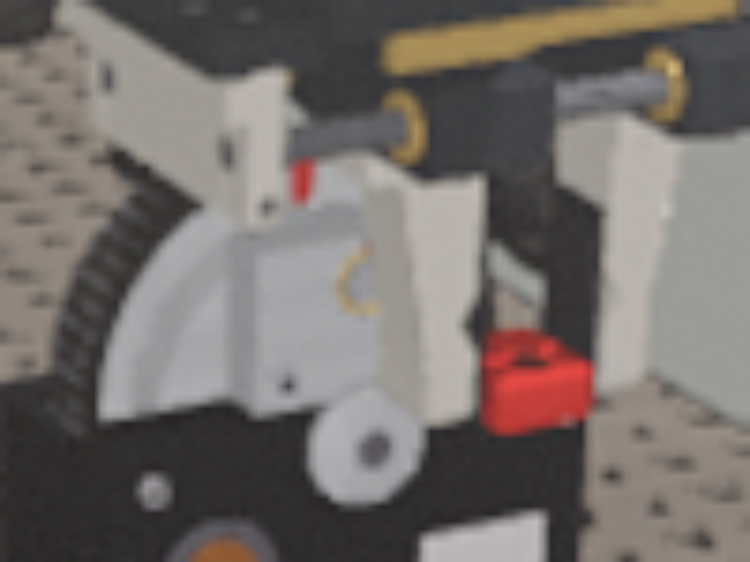

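The crop shows the flag held level at (540,380), the hole ring at (365,283), and the left finger hiding the shaft. The flag's right edge matches the tool pose, so I'll aim at the hole and advance in checked steps.

Request:
{"name": "apply_moves", "arguments": {"targets": [{"dp":[0.003,0.0001,0.0007],"yaw":0},{"dp":[0.006,0.0002,0.0007],"yaw":0},{"dp":[0.009,0.0003,0.0007],"yaw":0},{"dp":[0.012,0.0004,0.0007],"yaw":0},{"dp":[0.015,0.0005,0.0007],"yaw":0},{"dp":[0.017,0.0006,0.0007],"yaw":0},{"dp":[0.019,0.0006,0.0007],"yaw":0},{"dp":[0.021,0.0007,0.0007],"yaw":0},{"dp":[0.023,0.0008,0.0007],"yaw":0},{"dp":[0.023,0.0008,0.0007],"yaw":0}]}}

```text
time_s: 17.88
tcp_pos: [0.4678, 0.2514, 0.1377]
eef_rot: [180.0, -0.0, 2.0]
contact_force: [0.3, -0.0, -0.5]
gripper_width: 0.0258
gripper_force: 24.8
```

Request:
{"name": "apply_moves", "arguments": {"targets": [{"dp":[0.001,0,0],"yaw":0},{"dp":[0.002,0.0001,0],"yaw":0},{"dp":[0.003,0.0001,0],"yaw":0},{"dp":[0.004,0.0001,0],"yaw":0},{"dp":[0.005,0.0002,0],"yaw":0},{"dp":[0.005,0.0002,0],"yaw":0}]}}

```text
time_s: 18.38
tcp_pos: [0.4726, 0.2516, 0.1378]
eef_rot: [-180.0, -0.0, 2.0]
contact_force: [0.5, 0.1, -0.3]
gripper_width: 0.0257
gripper_force: 24.8
```

Request:
{"name": "apply_moves", "arguments": {"targets": [{"dp":[0.001,0,0],"yaw":0},{"dp":[0.002,0.0001,0],"yaw":0},{"dp":[0.003,0.0001,0],"yaw":0},{"dp":[0.004,0.0001,0],"yaw":0},{"dp":[0.005,0.0002,0],"yaw":0},{"dp":[0.005,0.0002,0],"yaw":0}]}}

```text
time_s: 18.88
tcp_pos: [0.4776, 0.2518, 0.1378]
eef_rot: [180.0, -0.0, 2.0]
contact_force: [-0.6, 1.5, -0.8]
gripper_width: 0.0258
gripper_force: 24.8
```

Request:
{"name": "apply_moves", "arguments": {"targets": [{"dp":[0.001,0.0003,0],"yaw":0},{"dp":[0.002,0.0004,0],"yaw":0},{"dp":[0.003,0.0005,0],"yaw":0},{"dp":[0.004,0.0005,0],"yaw":0},{"dp":[0.005,0.0006,0],"yaw":0},{"dp":[0.005,0.0006,0],"yaw":0}]}}

```text
time_s: 19.38
tcp_pos: [0.4825, 0.2523, 0.1377]
eef_rot: [180.0, 0.0, 2.0]
contact_force: [0.6, -0.4, -1.0]
gripper_width: 0.0257
gripper_force: 24.8
```

Request:
{"name": "apply_moves", "arguments": {"targets": [{"dp":[0.001,0.0001,0],"yaw":0},{"dp":[0.002,0.0001,0],"yaw":0},{"dp":[0.003,0.0001,0],"yaw":0},{"dp":[0.004,0.0002,0],"yaw":0},{"dp":[0.005,0.0002,0],"yaw":0},{"dp":[0.005,0.0002,0],"yaw":0}]}}

```text
time_s: 19.88
tcp_pos: [0.4876, 0.2526, 0.1377]
eef_rot: [180.0, 0.0, 2.0]
contact_force: [-0.6, -1.5, -1.7]
gripper_width: 0.0255
gripper_force: 24.8
```

Request:
{"name": "apply_moves", "arguments": {"targets": [{"dp":[0.001,-0.0001,0.0001],"yaw":0},{"dp":[0.002,-0.0001,0.0001],"yaw":0},{"dp":[0.003,-0.0001,0.0001],"yaw":0},{"dp":[0.004,-0.0001,0.0001],"yaw":0},{"dp":[0.005,0,0.0001],"yaw":0},{"dp":[0.005,0,0.0001],"yaw":0}]}}

```text
time_s: 20.38
tcp_pos: [0.4927, 0.2526, 0.1379]
eef_rot: [-180.0, -0.0, 2.0]
contact_force: [-0.0, -0.1, 0.1]
gripper_width: 0.0256
gripper_force: 24.8
```

Request:
{"name": "apply_moves", "arguments": {"targets": [{"dp":[0.001,0,0],"yaw":0},{"dp":[0.0015,0,0],"yaw":0},{"dp":[0.002,0.0001,0],"yaw":0},{"dp":[0.0025,0.0001,0],"yaw":0},{"dp":[0.0025,0.0001,0],"yaw":0}]}}

```text
time_s: 20.8
tcp_pos: [0.495, 0.2527, 0.1379]
eef_rot: [-180.0, -0.0, 2.0]
contact_force: [0.2, 0.3, 0.6]
gripper_width: 0.0257
gripper_force: 24.8
```

Request:
{"name": "apply_moves", "arguments": {"targets": [{"dp":[0.0005,0,0],"yaw":0},{"dp":[0.001,0,0],"yaw":0},{"dp":[0.0013,0,0],"yaw":0},{"dp":[0.0013,0,0],"yaw":0}]}}

```text
time_s: 21.13
tcp_pos: [0.4963, 0.2527, 0.1379]
eef_rot: [-180.0, -0.0, 2.0]
contact_force: [0.3, -0.0, -0.5]
gripper_width: 0.0259
gripper_force: 24.8
```

Request:
{"name": "apply_moves", "arguments": {"targets": [{"dp":[0.0005,0,0],"yaw":0},{"dp":[0.001,0,0],"yaw":0},{"dp":[0.0013,0,0],"yaw":0},{"dp":[0.0013,0,0],"yaw":0}]}}

```text
time_s: 21.47
tcp_pos: [0.4968, 0.2526, 0.1376]
eef_rot: [180.0, 0.1, 2.0]
contact_force: [-4.1, 2.2, 2.1]
gripper_width: 0.0258
gripper_force: 24.8
```

Request:
{"name": "apply_moves", "arguments": {"targets": [{"dp":[0.0005,0,0],"yaw":0},{"dp":[0.0005,0,0],"yaw":0}]}}

```text
time_s: 21.63
tcp_pos: [0.4968, 0.2525, 0.1374]
eef_rot: [180.0, 0.1, 2.0]
contact_force: [-6.1, 1.7, 0.9]
gripper_width: 0.0258
gripper_force: 24.8
```

Run:
```python
from h import *
c=cap("scene");save(c,"c6.png",(290,190,390,265),7.5)
```

```text
(no output)
```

View pics/c6.png

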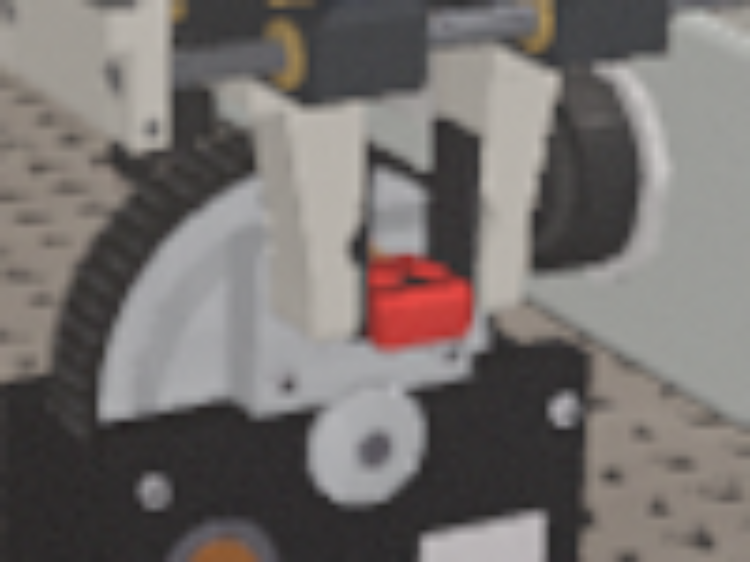

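The flag looks seated against the plate at (420,305), and x stopped stiffly at 4 to 6 N. I'll ease off, release and retreat upward.

Request:
{"name": "apply_moves", "arguments": {"targets": [{"dp":[-0.0006,0,0],"yaw":0},{"dp":[-0.0006,0,0],"yaw":0}]}}

```text
time_s: 21.85
tcp_pos: [0.4967, 0.2525, 0.1375]
eef_rot: [180.0, 0.1, 2.0]
contact_force: [-4.3, 0.2, 0.5]
gripper_width: 0.0257
gripper_force: 24.8
```

Request:
{"name": "apply_moves", "arguments": {"targets": [{"dp":[0,0,0],"yaw":0},{"dp":[0,0,0],"yaw":0},{"dp":[0,0,0],"yaw":0},{"dp":[0,0,0],"yaw":0},{"dp":[0,0,0],"yaw":0},{"dp":[0,0,0.003],"yaw":0},{"dp":[0,0,0.012],"yaw":0},{"dp":[0,0,0.03],"yaw":0},{"dp":[-0.01,0,0.055],"yaw":0},{"dp":[-0.03,0.02,0.08],"yaw":0},{"dp":[-0.05,0.05,0.1],"yaw":0},{"dp":[-0.07,0.08,0.115],"yaw":0},{"dp":[-0.09,0.11,0.12],"yaw":0},{"dp":[-0.11,0.14,0.12],"yaw":0},{"dp":[-0.13,0.17,0.12],"yaw":0},{"dp":[-0.15,0.2,0.12],"yaw":0},{"dp":[-0.17,0.225,0.12],"yaw":0},{"dp":[-0.19,0.25,0.12],"yaw":0},{"dp":[-0.19,0.25,0.12],"yaw":0},{"dp":[-0.19,0.25,0.12],"yaw":0}], "grip": -0.3}}

```text
time_s: 23.52
tcp_pos: [0.3064, 0.5038, 0.2583]
eef_rot: [-180.0, -0.0, 2.1]
contact_force: [0.2, 0.3, 0.5]
gripper_width: 0.0573
gripper_force: 0.0
```

Run:
```python
from h import *
a=np.radians(2.1);Rz=np.array([[np.cos(a),-np.sin(a)],[np.sin(a),np.cos(a)]]);S=np.array([.548,.2545])
ims=[]
for n in("scene","top"):
  c=cap(n);W=pts(c);L=(W[...,:2]-S)@Rz;I=c["image"].astype(int)
  q=(I[...,0]>I[...,1]*1.5)&(I[...,0]>I[...,2]*1.5)&(I[...,0]>60)&(abs(L[...,0])<.1)&(abs(L[...,1])<.1)&(W[...,2]>.1)
  k,l,st,ce=cv2.connectedComponentsWithStats(q.astype(np.uint8))
  for i in range(1,k):
    if st[i,4]>3:P=np.c_[L[l==i],W[l==i][:,2]];print(n,st[i],"min",P.min(0).round(4),"max",P.max(0).round(4),"med",np.median(P,0).round(4),cv2.minAreaRect((P[:,:2]*1000).astype(np.float32)))
  P=proj(c,[.53,.253,.125]);x0,y0=int(P[0])-32,int(P[1])-35;ims.append(cv2.resize(c["image"][y0:y0+70,x0:x0+64],None,fx=6,fy=6))
cv2.imwrite("pics/c7.png",np.hstack(ims)[...,::-1])
```

```text
scene [324 206   8  11  38] min [-0.0066 -0.0054  0.1311] max [0.0187 0.0042 0.1454] med [-0.0027  0.0003  0.1427] ((6.0586957931518555, -0.6759748458862305), (9.325845718383789, 25.29840850830078), 88.6543960571289)
scene [334 225  19  13 193] min [-0.0701 -0.0293  0.1101] max [-0.03    0.0154  0.127 ] med [-0.0622  0.0038  0.1223] ((-49.27952194213867, -2.904510498046875), (32.544700622558594, 48.58354949951172), 58.66352844238281)
top [349 193   6  17  89] min [-0.0052 -0.0088  0.1034] max [0.032  0.0019 0.147 ] med [ 0.0064 -0.0026  0.1436] ((13.441192626953125, -3.124526023864746), (8.514613151550293, 37.463050842285156), 84.67022705078125)
top [344 232  18  21 329] min [-0.0692 -0.0181  0.1012] max [-0.038   0.0108  0.13  ] med [-0.0551 -0.0021  0.1242] ((-53.65074920654297, -3.6914072036743164), (31.186342239379883, 28.94599723815918), 0.07789850980043411)
```

View pics/c7.png

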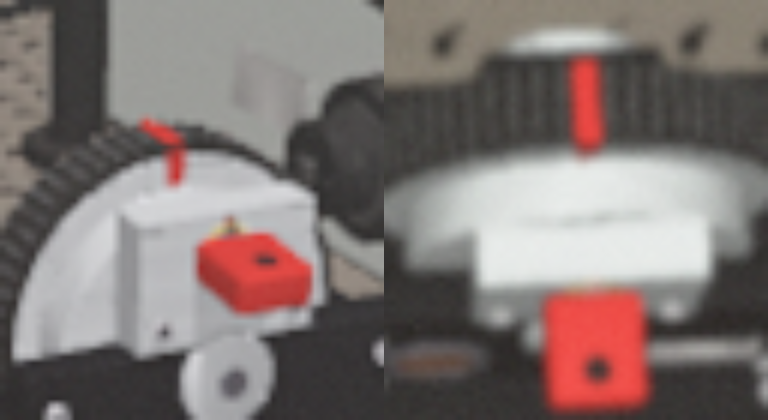

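The final view shows the mark at the top and the flag against the plate. In the stand frame the flag's rear is at x ≈ -0.069 m, against -0.068 m when home, and the robot is clear. Handing in.

```bash
python3 -c "
from plant import r
print(r.close_job())"
```

```text
the job is handed in; nothing more can be done
None
```

The job is handed in: the wheel's red mark stands at the top, the red lock pin is in the hole with its flag against the plate, and the arm is clear. My final images and forces agree with that, but no verdict came back.

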